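Gauge the slice thickness set on a slicing guide

ROBOT

A 6-joint arm with a two-finger parallel gripper is mounted at the origin on a cart in front of the work surface, level with it; the furniture and walls round the work are solid. World frame = base frame: x ahead of the robot, y to its left, z up, the work surface at z = 0. Lengths are in mm, angles in rad, forces in N, time in s.
With the tool pointing down it reaches from about 350 to 775 mm from the base axis. Payload 7.3 kg.
Tool frame: the origin (TCP) lies at the very end of the fingers, on their centre line; the grasp point (between the pads) lies 19 mm behind it; z points along the fingers, y is the line along which they close (so a half turn about z gives the same grasp; the last joint's range is limited). The gripper opens to 92 mm and grips with 3 to 60 N. Pads are 19 mm wide; open, the fingers measure 130 mm over their backs; the gripper's body (75 mm by 190 mm) begins 47 mm behind the grasp point.
Start: joints at [-1.359, 0.342, 1.524, -0, 1.275, -0.146], TCP at [183.886, -491.765, 201.141] pointing down, gripper open.
Joint ranges: [-2.53, 2.53], [-0.77, 2.02], [0.04, 2.7], [-1, 4.14], [0.28, 2.66], [-3.11, 3.11]. Speed limits (rad/s): [2.57, 2.57, 3.14, 3.14, 3.14, 3.14].

INTERFACE

Orientations are given as [roll, pitch, yaw] about the fixed x, y, z axes, in that order (R = Rz(yaw) Ry(pitch) Rx(roll)).
In Python, from plant import bot gives the robot as it stands.
- The arm moves only by the tool send_rows, never from a script. Its argument "rows" is a list of rows, each an object of numbers: "x", "y", "z": the shift along the tool's x, y, z in units of 0.2 m (1.0 is 0.2 m); "ax", "ay", "az": the turn, a rotation vector about the tool's x, y, z in units of 60 degrees (1.0 is 60 degrees); "jaw": the opening, from -1 (shut) to 1 (fully open), so that 0 is half open. In form: [{"x": .., "y": .., "z": .., "ax": .., "ay": .., "az": .., "jaw": ..}, ...]. A call has exactly 10 rows; each row is the pose to reach, as a shift and turn from the pose commanded when the call began, along the tool's axes at that moment; what a row does not reach only later rows make up. A row lasts 1/8 s, in which the tool goes at most 62.5 mm and 10.7 degrees, less where a joint would pass 70% of its speed; a pose out of reach is approached as far as the arm can. A call with a number of a shift or a turn outside -1 to 1 is refused whole. A call with a gripper value outside its range is refused whole. The fingers move at their own pace and stop on an object; the grip force is fixed at half the most. Time passes only in rows, so rows that repeat a pose let the fingers close, or fill a call up. It gives the time, the measured TCP pose, the force, the opening and the grip force at its end, in the units of the state.
- bot.get_obs(): the state, without advancing time (a new reading comes with each control period).
- bot.capture(name): name is "side" or "top"; returns (picture, depth): 400x640x3 uint8, red, green, blue; 400x640 float32, mm along the optical axis (not along the pixel's ray), 0 where there is no reading.
- bot.camera_model(name): a dict with "vertical_fov" (degrees; the focal length in pixels is half the picture's height over the tangent of half this angle, whatever the lens; pixels are square), "cx", "cy" (the principal point, pixels), "R" (3x3) and "t" (3): a world point X has camera coordinates R X + t. Camera axes: x right, y down, z forward; pixel columns grow to the right and rows downward; lengths in mm; the calibration is good to about 2 mm. A picture is of the moment at which its call begins. camera_model takes no time and is no camera call.
- bot.close_job(): hands the job in; it is judged then, once.
The state is a dict: "time": time; "joint_positions": joint angles; "dq": joint speeds; "tau": joint torques, N m; "tool_pos": TCP position; "tcp_rot": TCP orientation; "contact_force": force on the tool from outside, world axes, zero at the start; "moment": the same for the moment, N m; "grip_width": finger opening in mm; "finger_force": force on a finger pad.
Only numpy, scipy, OpenCV 4.12 (cv2) and the standard library are available. Lean on these libraries where they do the work, as an engineer would, in place of code of your own. Each camera call takes 0.05 s, during which the arm holds its last target. There are 200 camera calls.

TASK

The scale of the slicing guide has worn off: find the gap between its two posts with the leaf gauge. Working up from the thinnest leaf, one after another, lower each leaf gently down into the gap, more than half-way to the ledge, until you meet the first that will not go in (press on it only lightly, and try none thicker). Then put the gauge back upright in its rest, slide the marker on the rail to the bar that stands for the thickest leaf that went in, and leave the other things alone.

Things in the scene. Friction and masses are not known exactly. Their poses are not given: they have to be found in the camera images.
- guide: Slicing guide, fixed: pale wooden base 112x76x12 mm (x -76 to +36 mm) with two metal posts 18 mm wide (y), 14 mm thick (x), 52 mm over the worktop. Origin on the worktop below the fixed post's inner face; x runs across the gap. The fixed post fills x = 0 to 14 mm; the clamped post (on a foot with a black knob) has its inner face at x = -gap; gap unknown, 5.8 to 14.4 mm, new each time.
- fixed_post_edge (a point): Middle of the upper edge of the guide's fixed post on the gap side: x = 0, y = 0, z = 52 mm of the guide, same axes. The gap is open above and at both y ends; a ledge 30 mm over the worktop closes it below, so a leaf can go 22 mm down. All rigid: push with a few newtons only.
- gauge: Leaf gauge, 0.15 to 0.25 kg: brown wooden bar 18 (x) by 150 (y) by 36 mm (z) with four steel leaves that hang 36 mm down from it, side by side along y at 30 mm pitch. Origin midway along, at the level of the leaf tips, z up; the bar fills z = 36 to 72 mm. It starts in its rest, bar level, leaves down.
- gauge_bar (a point): Centre of the gauge's wooden bar (54 mm over the leaf tips), where it can be gripped across its 18 mm; axes as the gauge.
- leaf_1: Leaf 1 of the gauge: 4 mm thick (x), 14 mm wide (y), 36 mm long; origin at the centre of its tip, at y = -45 mm of the gauge. The thinnest; it always goes in.
- leaf_2: Leaf 2 of the gauge: 8 mm thick (x), 14 mm wide (y), 36 mm long; origin at the centre of its tip, at y = -15 mm of the gauge. 
- leaf_3: Leaf 3 of the gauge: 12 mm thick (x), 14 mm wide (y), 36 mm long; origin at the centre of its tip, at y = 15 mm of the gauge. 
- leaf_4: Leaf 4 of the gauge: 16 mm thick (x), 14 mm wide (y), 36 mm long; origin at the centre of its tip, at y = 45 mm of the gauge. The thickest; it never goes in.
- rest: Wooden rest of the gauge, fixed: base 60x176x8 mm, origin at the centre of its underside. Two blocks at y = -66 and +66 mm (16 mm wide along y) carry the bar's ends at 46 mm height between cheeks 23 mm apart in x, flared outward above 54 mm and reaching 68 mm. Between the blocks it is open.
- rest_seat (a point): Where the centre of the gauge's bar is when the gauge sits in the rest: 64 mm over the rest's underside, in the middle; axes as the rest (bar along y).
- marker_rail: Low wooden rail, fixed, 56x170x10 mm, origin at the centre of its underside. Its marker slides along y. Beside the track are four dark bars, along y as broad as the leaves (4, 8, 12, 16 mm), one for each leaf, at y = -45, -15, +15, +45 mm for leaves 1, 2, 3, 4.
- marker (a joint): Place of the marker along the rail in m, growing to the rail's +y: its pointer is at y = value - 0.060 of the rail, so the bars of leaves 1, 2, 3, 4 are at 0.015, 0.045, 0.075, 0.105. Range 0 to 0.12. Friction about 1.5 N; it stays where it is left. It starts at the thick end.
- marker_grip (a point): Centre of the marker's upright wooden grip, 18 mm (x) by 14 mm (y), from 18 to 49 mm over the worktop; this point is 35.5 mm over the worktop and 8 mm to +x of the rail's middle line; axes as the rail.
- lemon: Bystander, a lemon 78x55x56 mm at the back of the worktop.
- garlic: Bystander, a garlic bulb 60 mm, at the front left of the worktop.
- salt_shaker: Bystander, salt shaker 44x44x90 mm at the back left.
- spice: Bystander, spice jar with a green cap 46x46x106 mm at the back.

How it is judged:
By the outcome, as a careful person would: the job done as asked, in the order asked, and still so for the second after the job is handed in, with the robot touching nothing.
It also fails if it takes over 72 s, if anything falls off the work surface, if the arm or the gripper's body presses on something with over 40 N, if the wrist force passes 120 N, or if a joint passes its speed limit or range.

## Working session

There is one attempt and no reset: what is moved stays moved. The work goes in short steps, Python scripts to look and compute and a tool call to move; the robot and the scene stay as the last step left them, time stands still between calls to the robot, and variables do not carry over. Pictures are saved under pics/ and viewed, at most 10 in all, crops included, and the job is handed in when it is done.

Besides the shell and the picture viewer there is one more tool, called as a command line: name --argument value ..., lists and objects as JSON in quotes. send_rows: Moves the arm, as the interface text tells. Its arguments: {"type":"object","properties":{"rows":{"type":"array","items":{"type":"object","properties":{"x":{"type":"number","minimum":-1,"maximum":1},"y":{"type":"number","minimum":-1,"maximum":1},"z":{"type":"number","minimum":-1,"maximum":1},"ax":{"type":"number","minimum":-1,"maximum":1},"ay":{"type":"number","minimum":-1,"maximum":1},"az":{"type":"number","minimum":-1,"maximum":1},"jaw":{"type":"number"}}}}},"required":["rows"]}

```bash
ls; mkdir -p pics
python3 - <<'E'
from plant import bot
import cv2,numpy as np
o=bot.get_obs();print({k:np.round(v,3) for k,v in o.items()})
for n in("side","top"):
    p,d=bot.capture(n);np.savez(f"{n}0.npz",p=p,d=d);cv2.imwrite(f"pics/{n}0.png",p[:,:,::-1])
    m=bot.camera_model(n);print(n,m)
E
```

```text
pics
{'time': np.float64(0.0), 'joint_positions': array([-1.359,  0.343,  1.525,  0.   ,  1.275, -0.146]), 'dq': array([-0.001, -0.002,  0.002,  0.   ,  0.001, -0.001]), 'tau': array([-3.0000e-03, -4.3125e+01, -2.4422e+01,  7.2000e-02,  5.6000e-02,
       -0.0000e+00]), 'tool_pos': array([ 183.769, -491.301,  200.451]), 'tcp_rot': array([-3.14 , -0.   ,  0.358]), 'contact_force': array([ 0.265, -0.546,  0.194]), 'moment': array([-0.001, -0.043,  0.051]), 'finger_force': np.float64(0.0), 'grip_width': np.float64(91.819)}
side {'vertical_fov': 52.302500194452136, 'cx': 321.8613862200805, 'cy': 204.17955419993882, 'R': array([[ 0.95401503, -0.29975482, -0.00153571],
       [-0.20800569, -0.6583032 , -0.72344353],
       [ 0.21584473,  0.69049544, -0.69038185]]), 't': array([-491.45073447,  261.89686793,  790.97224251])}
top {'vertical_fov': 42.40822993470793, 'cx': 315.56609340643286, 'cy': 201.378119177815, 'R': array([[ 0.01678919, -0.99983884, -0.00635771],
       [-0.99162312, -0.0158361 , -0.12819047],
       [ 0.12806913,  0.00845666, -0.99172919]]), 't': array([ 178.4925724 ,  561.53980641, 1015.52652098])}
```

View pics/top0.png

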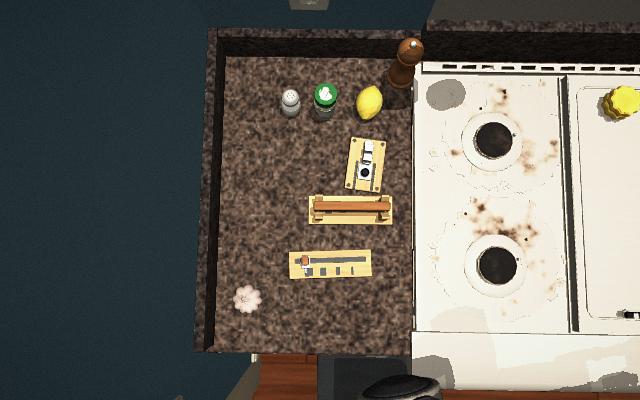

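View pics/side0.png

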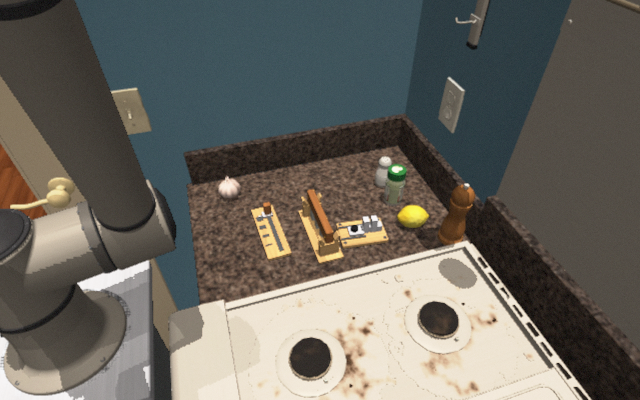

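```bash
cat > h.py <<'E'
import cv2,numpy as np
from plant import bot
def ray(n,uv,z):
    m=bot.camera_model(n);f=200/np.tan(np.radians(m["vertical_fov"]/2));R=np.array(m["R"]);t=np.array(m["t"])
    uv=np.atleast_2d(uv).astype(float);d=np.c_[(uv[:,0]-m["cx"])/f,(uv[:,1]-m["cy"])/f,np.ones(len(uv))]@R
    c=-R.T@t;return c+d*((z-c[2])/d[:,2])[:,None]
def rect(pts):
    (c,s,a)=cv2.minAreaRect(pts[:,:2].astype(np.float32));return np.round(c,1),np.round(s,1),round(a,2)
E
python3 - <<'E'
from h import *
p=np.load("top0.npz")["p"];hsv=cv2.cvtColor(p,cv2.COLOR_RGB2HSV)
for n,h in(("top",1),):
    m=cv2.inRange(hsv,(15,60,120),(32,255,255));m[:,:280]=0;m[:,400:]=0;m[:125]=0;m[290:]=0
    k=cv2.morphologyEx(m,cv2.MORPH_CLOSE,np.ones((9,9)))
    for c in cv2.findContours(k,0,1)[0]:
        if cv2.contourArea(c)>300:
            print("base",cv2.boundingRect(c),[ (z,*rect(ray("top",c[:,0],z))) for z in(8,10,12)])
    b=cv2.inRange(hsv,(5,90,60),(14,255,255));b[:,:280]=0;b[:,400:]=0;b[:190]=0;b[290:]=0
    for c in cv2.findContours(b,0,1)[0]:
        if cv2.contourArea(c)>15: print("brown",cv2.boundingRect(c),rect(ray("top",c[:,0],82)),rect(ray("top",c[:,0],49)))
s=np.load("side0.npz")["p"]
a=cv2.resize(p[125:290,280:400],None,fx=3.6,fy=3.6,interpolation=cv2.INTER_CUBIC)
b=cv2.resize(s[180:270,245:395],None,fx=2.4,fy=2.4,interpolation=cv2.INTER_CUBIC)
c=np.zeros((a.shape[0],a.shape[1]+b.shape[1],3),np.uint8);c[:,:a.shape[1]]=a;c[:b.shape[0],a.shape[1]:]=b
print(c.shape);cv2.imwrite("pics/crop0.png",c[:,:,::-1])
E
```

```text
base (289, 126, 107, 160) [(8, array([557.2, 130.7]), array([218.4, 336.8]), 89.29), (10, array([557. , 130.8]), array([218. , 336.2]), 89.29), (12, array([556.7, 130.9]), array([217.6, 335.6]), 89.29)]
brown (297, 282, 10, 8) (array([390.4, 210.6]), array([17.3, 12.6]), 82.96) (array([389.3, 211.7]), array([17.9, 13. ]), 82.96)
brown (335, 280, 15, 10) (array([393.1, 134. ]), array([10.5, 29.8]), 22.5) (array([392.1, 132.5]), array([10.9, 30.8]), 22.5)
brown (302, 256, 7, 9) (array([438.6, 205.7]), array([15.3, 11.6]), 1.07) (array([439.1, 206.6]), array([15.8, 11.9]), 1.07)
brown (314, 201, 76, 10) (array([545.7, 117.1]), array([ 17.7, 146.3]), 0.91) (array([549.8, 115. ]), array([ 18.3, 151.1]), 0.91)
(594, 792, 3)
```

View pics/crop0.png

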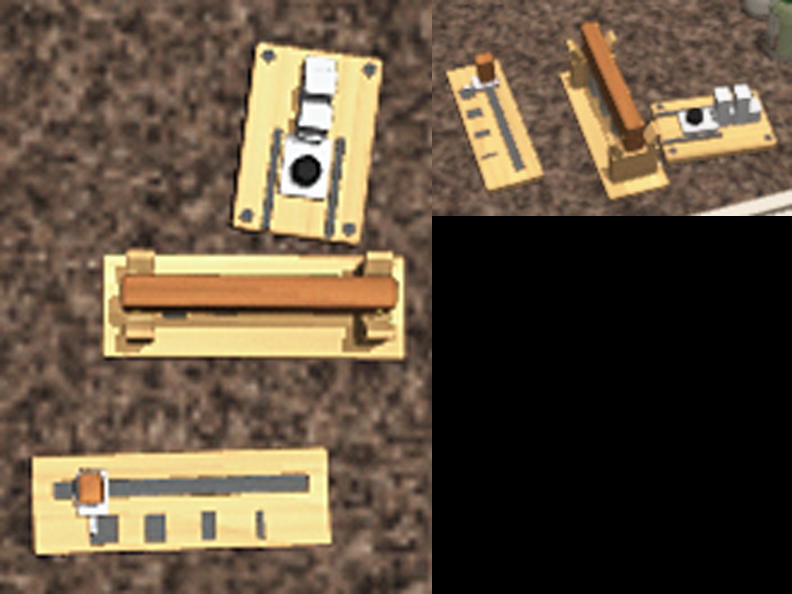

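Run:
```python
from h import *
p=np.load("top0.npz")["p"];hsv=cv2.cvtColor(p,cv2.COLOR_RGB2HSV)
m0=cv2.inRange(hsv,(15,60,120),(32,255,255))
for n,r0,r1,c0,c1,z in(("guide",130,194,335,400,12),("rest",195,235,300,400,8),("rail",245,285,284,380,10)):
    m=np.zeros_like(m0);m[r0:r1,c0:c1]=m0[r0:r1,c0:c1]
    m=cv2.morphologyEx(m,cv2.MORPH_OPEN,np.ones((3,3)))
    hull=cv2.convexHull(cv2.findNonZero(m))
    print(n,rect(ray("top",hull[:,0],z)))
# post tops: white
w=cv2.inRange(hsv,(0,0,150),(180,45,255));w[:130]=0;w[180:]=0;w[:,:355]=0;w[:,385:]=0
for r in range(138,168): print(r,w[r,358:380].astype(bool).astype(int), p[r,366:371].mean(axis=(1)).astype(int))
```

```text
guide (array([642.6,  84.7]), array([ 75.5, 111.3]), 83.02)
rest (array([546.4, 115.4]), array([ 61., 176.]), 0.91)
rail (array([433.7, 156.3]), array([ 56.5, 169.7]), 2.8)
138 [0 0 0 0 0 0 0 0 0 0 0 0 0 0 0 0 0 0 0 0 0 0] [68 95 96 80 67]
139 [0 0 0 0 0 0 0 0 0 0 0 0 0 0 0 0 0 0 0 0 0 0] [205 210 180 172 123]
140 [0 0 0 0 0 0 0 0 0 0 0 0 0 0 0 0 0 0 0 0 0 0] [213 205 220 219 218]
141 [0 0 0 0 0 0 0 1 1 1 1 1 1 1 1 0 0 0 0 0 0 0] [251 250 248 248 240]
142 [0 0 0 0 0 0 0 1 1 1 1 1 1 1 1 0 0 0 0 0 0 0] [249 249 248 248 248]
143 [0 0 0 0 0 0 0 1 1 1 1 1 1 1 1 0 0 0 0 0 0 0] [250 247 246 247 248]
144 [0 0 0 0 0 0 0 1 1 1 1 1 1 1 1 0 0 0 0 0 0 0] [249 242 237 240 240]
145 [0 0 0 0 0 0 0 1 1 1 1 1 1 1 1 1 0 0 0 0 0 0] [251 248 248 249 248]
146 [0 0 0 0 0 0 0 1 1 1 1 1 1 1 1 1 0 0 0 0 0 0] [251 248 248 248 248]
147 [0 0 0 0 0 0 0 1 1 1 1 1 1 1 1 0 0 0 0 0 0 0] [251 248 247 248 247]
148 [0 0 0 0 0 0 0 1 1 1 1 1 1 1 1 0 0 0 0 0 0 0] [251 249 248 248 248]
149 [0 0 0 0 0 0 0 1 1 1 1 1 1 1 1 0 0 0 0 0 0 0] [254 251 251 251 250]
150 [0 0 0 0 0 0 0 1 1 1 1 1 1 1 1 0 0 0 0 0 0 0] [239 254 255 255 2
[... 512 characters left out ...]
 1 1 1 1 1 1 1 1 1 0 0 0 0 0 0 0 0] [250 249 248 248 249]
159 [0 0 0 0 0 1 1 1 1 1 1 1 1 1 0 0 0 0 0 0 0 0] [254 254 252 252 251]
160 [0 0 0 0 0 0 0 0 0 0 1 1 1 1 0 0 0 0 0 0 0 0] [ 86 137 180 246 253]
161 [0 0 0 0 0 0 0 0 0 0 0 0 0 0 0 0 0 0 0 0 0 0] [64 60 52 53 41]
162 [0 0 1 0 0 1 0 0 0 0 0 0 0 0 0 0 0 0 0 0 0 0] [118 142 123  66  99]
163 [0 1 1 1 0 0 0 1 1 1 1 1 1 0 0 0 0 0 0 0 0 0] [223 255 255 160 159]
164 [0 1 1 1 1 1 1 0 0 0 0 1 1 1 0 0 0 0 0 0 0 0] [ 95  66  46 188 254]
165 [0 1 1 1 1 1 1 1 1 1 1 1 1 1 0 0 0 0 0 0 0 0] [203 197 197 254 253]
166 [0 1 1 1 1 1 1 1 1 1 1 1 1 1 0 0 0 0 0 0 0 0] [254 254 253 249 250]
167 [0 1 1 1 1 1 1 1 1 1 1 1 1 1 0 0 0 0 0 0 0 0] [255 254 251 249 249]
```

send_rows --rows '[{"x": 0.24,"y": -0.18,"jaw": 0.1},{"x": 0.48,"y": -0.37,"jaw": 0.1},{"x": 0.72,"y": -0.55,"jaw": 0.1},{"x": 0.96,"y": -0.737,"jaw": 0.1},{"x": 0.96,"y": -0.737,"jaw": 0.1},{"x": 0.96,"y": -0.737,"jaw": 0.1},{"x": 0.96,"y": -0.737,"jaw": 0.1},{"x": 0.96,"y": -0.737,"jaw": 0.1},{"x": 0.96,"y": -0.737,"jaw": 0.1},{"x": 0.96,"y": -0.737,"jaw": 0.1}]'

```text
schema error: expected keys x, y, z, ax, ay, az, jaw
```

send_rows --rows '[{"x": 0.24,"y": -0.18,"az": -0.1,"jaw": 0.1},{"x": 0.48,"y": -0.37,"az": -0.173,"jaw": 0.1},{"x": 0.72,"y": -0.55,"az": -0.173,"jaw": 0.1},{"x": 0.96,"y": -0.737,"az": -0.173,"jaw": 0.1},{"x": 0.96,"y": -0.737,"az": -0.173,"jaw": 0.1},{"x": 0.96,"y": -0.737,"az": -0.173,"jaw": 0.1},{"x": 0.96,"y": -0.737,"az": -0.173,"jaw": 0.1},{"x": 0.96,"y": -0.737,"az": -0.173,"jaw": 0.1},{"x": 0.96,"y": -0.737,"az": -0.173,"jaw": 0.1},{"x": 0.96,"y": -0.737,"az": -0.173,"jaw": 0.1}]'

```text
schema error: expected keys x, y, z, ax, ay, az, jaw
```

send_rows --rows '[{"x": 0.16,"y": -0.1,"az": -0.16,"jaw": 0.1},{"x": 0.32,"y": -0.2,"az": -0.32,"jaw": 0.1},{"x": 0.5,"y": -0.3,"az": -0.48,"jaw": 0.1},{"x": 0.7,"y": -0.42,"az": -0.64,"jaw": 0.1},{"x": 0.85,"y": -0.5,"az": -0.8,"jaw": 0.1},{"x": 0.958,"y": -0.573,"az": -0.96,"jaw": 0.1},{"x": 0.958,"y": -0.573,"az": -1.0,"jaw": 0.1},{"x": 0.958,"y": -0.573,"az": -1.0,"jaw": 0.1},{"x": 0.958,"y": -0.573,"az": -1.0,"jaw": 0.1},{"x": 0.958,"y": -0.573,"az": -1.0,"jaw": 0.1}]'

```text
schema error: expected keys x, y, z, ax, ay, az, jaw
```

```bash
cat >> h.py <<'E'
def to(x,y,z,yaw=None,o=None):
    "shift in tool units from measured pose to world target, yaw deg"
    o=o or bot.get_obs();P=np.array(o["tool_pos"]);psi=o["tcp_rot"][2]
    d=np.array([x,y,z])-P;c,s=np.cos(psi),np.sin(psi)
    r=np.array([d[0]*c+d[1]*s,d[0]*s-d[1]*c,-d[2]])/200
    print("t",round(o["time"],2),"P",P.round(1),"rot",np.degrees(o["tcp_rot"]).round(2),"F",np.round(o["contact_force"],1),"M",np.round(o["moment"],2),"w",round(o["grip_width"],1))
    print("xyz units",r.round(4),"az",None if yaw is None else round(-(yaw-np.degrees(psi))/60,4))
E
python3 - <<'E'
from h import *
to(546.2,115.5,47,90.9)
# post edges
for n,uv in(("fixed back",(369,140.6)),("fixed inner",(369,147.7)),("clamp inner",(368,153.2)),("clamp back",(367,160.2)),("L",(364.6,144)),("R",(373.2,144))):
    q=ray("top",uv,52)[0];a=np.radians(-7);d=q[:2]-[662.5,82.3]
    print(n,q.round(1),"guide xy",round(d@[np.cos(a),np.sin(a)],1),round(d@[-np.sin(a),np.cos(a)],1))
E
```

```text
t 0.1 P [ 183.8 -491.4  200.5] rot [-1.7992e+02 -1.0000e-02  2.0500e+01] F [-0.4 -0.1  1.2] M [-0.    0.02 -0.01] w 91.9
xyz units [ 2.7599 -2.2077  0.7676] az -1.1733
fixed back [683.4  80.6  52. ] guide xy 20.9 0.8
fixed inner [668.6  80.5  52. ] guide xy 6.2 -1.0
clamp inner [657.1  82.5  52. ] guide xy -5.4 -0.4
clamp back [642.5  84.5  52. ] guide xy -20.1 -0.2
L [676.1  89.5  52. ] guide xy 12.6 8.8
R [676.4  72.   52. ] guide xy 15.0 -8.5
```

Run:
```python
from h import *
d=np.load("top0.npz")["d"];m=bot.camera_model("top");f=200/np.tan(np.radians(m["vertical_fov"]/2));R=np.array(m["R"]);t=np.array(m["t"])
def X(u,v,n="top"): 
    D=d[v,u];return R.T@(D*np.array([(u-m["cx"])/f,(v-m["cy"])/f,1])-t)
for v in range(134,196,1): print(v,X(368 if v<165 else 358,v).round(0), X(360,v).round(0))
for q in((345,209),(320,209),(380,209),(305,262),(330,265)): print(q,X(*q).round(1))
```

```text
134 [711.  78.   0.] [711.  95.  -2.]
135 [708.  78.   1.] [710.  95.  -5.]
136 [706.  78.   2.] [707.  95.  -2.]
137 [704.  78.  -0.] [704.  95.   0.]
138 [702.  78.   2.] [699.  96.  10.]
139 [697.  79.  10.] [696.  96.  13.]
140 [694.  79.  13.] [695.  96.  11.]
141 [688.  80.  29.] [692.  96.  14.]
142 [685.  81.  34.] [690.  96.  12.]
143 [684.  81.  30.] [688.  96.  11.]
144 [676.  83.  55.] [686.  96.  11.]
145 [674.  83.  53.] [683.  96.  13.]
146 [671.  83.  57.] [681.  96.  14.]
147 [670.  83.  52.] [679.  96.  14.]
148 [667.  83.  56.] [677.  96.  12.]
149 [666.  82.  49.] [675.  96.  13.]
150 [664.  83.  52.] [674.  95.   7.]
151 [663.  82.  47.] [670.  96.  14.]
152 [662.  81.  40.] [668.  96.  12.]
153 [662.  81.  33.] [666.  96.  12.]
154 [656.  82.  52.] [665.  96.  10.]
155 [653.  83.  53.] [662.  96.  11.]
156 [652.  82.  49.] [659.  96.  14.]
157 [650.  82.  48.] [657.  96.  15.]
158 [647.  82.  52.] [656.  95.  10.]
159 [645.  83.  53.] [653.  96.  12.]
160 [642.  83.  55.] [651.  96.  14.]
161 [643.  82.  43.] [650.  95.  10.]
162 [643.  81.  33.] [645.  96.  21.
[... 710 characters left out ...]
6.  95.  13.]
182 [604.  99.  10.] [604.  95.  11.]
183 [602. 100.  13.] [602.  95.  12.]
184 [600.  99.  11.] [600.  95.  14.]
185 [598.  99.  11.] [598.  95.  13.]
186 [595. 100.  14.] [595.  95.  14.]
187 [594.  99.  10.] [593.  96.  15.]
188 [591. 100.  14.] [592.  95.   8.]
189 [590.  99.  10.] [589.  95.  11.]
190 [588.  99.   4.] [588.  95.   9.]
191 [587.  98.  -2.] [587.  94.   1.]
192 [585.  98.  -1.] [585.  94.   2.]
193 [583.  99.   0.] [583.  94.  -1.]
194 [581.  98.  -2.] [580.  94.   1.]
195 [578.  99.   1.] [579.  94.  -1.]
(345, 209) [538.8 129.6  80.9]
(320, 209) [537.8 178.4  82.6]
(380, 209) [539.9  61.4  80.7]
(305, 262) [435.2 206.5  49.6]
(330, 265) [430.3 155.9   9.8]
```

send_rows --rows '[{"x": 0.24,"y": -0.18,"z": 0,"ax": 0,"ay": 0,"az": 0,"jaw": 0.1},{"x": 0.48,"y": -0.37,"z": 0,"ax": 0,"ay": 0,"az": 0,"jaw": 0.1},{"x": 0.72,"y": -0.55,"z": 0,"ax": 0,"ay": 0,"az": 0,"jaw": 0.1},{"x": 0.96,"y": -0.737,"z": 0,"ax": 0,"ay": 0,"az": 0,"jaw": 0.1},{"x": 0.96,"y": -0.737,"z": 0,"ax": 0,"ay": 0,"az": 0,"jaw": 0.1},{"x": 0.96,"y": -0.737,"z": 0,"ax": 0,"ay": 0,"az": 0,"jaw": 0.1},{"x": 0.96,"y": -0.737,"z": 0,"ax": 0,"ay": 0,"az": 0,"jaw": 0.1},{"x": 0.96,"y": -0.737,"z": 0,"ax": 0,"ay": 0,"az": 0,"jaw": 0.1},{"x": 0.96,"y": -0.737,"z": 0,"ax": 0,"ay": 0,"az": 0,"jaw": 0.1},{"x": 0.96,"y": -0.737,"z": 0,"ax": 0,"ay": 0,"az": 0,"jaw": 0.1}]'

```text
time: 1.35
tool_pos: [311.9, -286.8, 201.1]
tcp_rot: [-3.142, 0.0, 0.357]
contact_force: [-0.4, 1.2, 0.1]
grip_width: 50.8
finger_force: 0.0
```

send_rows --rows '[{"x": 0.24,"y": -0.18,"z": 0,"ax": 0,"ay": 0,"az": -0.1,"jaw": 0.1},{"x": 0.48,"y": -0.37,"z": 0,"ax": 0,"ay": 0,"az": -0.173,"jaw": 0.1},{"x": 0.72,"y": -0.55,"z": 0,"ax": 0,"ay": 0,"az": -0.173,"jaw": 0.1},{"x": 0.96,"y": -0.737,"z": 0,"ax": 0,"ay": 0,"az": -0.173,"jaw": 0.1},{"x": 0.96,"y": -0.737,"z": 0,"ax": 0,"ay": 0,"az": -0.173,"jaw": 0.1},{"x": 0.96,"y": -0.737,"z": 0,"ax": 0,"ay": 0,"az": -0.173,"jaw": 0.1},{"x": 0.96,"y": -0.737,"z": 0,"ax": 0,"ay": 0,"az": -0.173,"jaw": 0.1},{"x": 0.96,"y": -0.737,"z": 0,"ax": 0,"ay": 0,"az": -0.173,"jaw": 0.1},{"x": 0.96,"y": -0.737,"z": 0,"ax": 0,"ay": 0,"az": -0.173,"jaw": 0.1},{"x": 0.96,"y": -0.737,"z": 0,"ax": 0,"ay": 0,"az": -0.173,"jaw": 0.1}]'

```text
time: 2.6
tool_pos: [440.2, -81.5, 201.1]
tcp_rot: [3.141, -0.0, 0.538]
contact_force: [-0.3, 0.1, 0.3]
grip_width: 51.0
finger_force: 0.0
```

send_rows --rows '[{"x": 0.16,"y": -0.1,"z": 0,"ax": 0,"ay": 0,"az": -0.16,"jaw": 0.1},{"x": 0.32,"y": -0.2,"z": 0,"ax": 0,"ay": 0,"az": -0.32,"jaw": 0.1},{"x": 0.5,"y": -0.3,"z": 0,"ax": 0,"ay": 0,"az": -0.48,"jaw": 0.1},{"x": 0.7,"y": -0.42,"z": 0,"ax": 0,"ay": 0,"az": -0.64,"jaw": 0.1},{"x": 0.85,"y": -0.5,"z": 0,"ax": 0,"ay": 0,"az": -0.8,"jaw": 0.1},{"x": 0.958,"y": -0.573,"z": 0,"ax": 0,"ay": 0,"az": -0.96,"jaw": 0.1},{"x": 0.958,"y": -0.573,"z": 0,"ax": 0,"ay": 0,"az": -1.0,"jaw": 0.1},{"x": 0.958,"y": -0.573,"z": 0,"ax": 0,"ay": 0,"az": -1.0,"jaw": 0.1},{"x": 0.958,"y": -0.573,"z": 0,"ax": 0,"ay": 0,"az": -1.0,"jaw": 0.1},{"x": 0.958,"y": -0.573,"z": 0,"ax": 0,"ay": 0,"az": -1.0,"jaw": 0.1}]'

```text
time: 3.85
tool_pos: [545.9, 115.1, 201.2]
tcp_rot: [3.141, 0.0, 1.585]
contact_force: [-1.1, -1.0, 0.0]
grip_width: 50.4
finger_force: 0.0
```

```bash
python3 -c "
from h import *
to(546.2,115.5,47,90.9)"
```

```text
t 3.85 P [545.9 115.1 201.2] rot [1.7999e+02 1.0000e-02 9.0810e+01] F [-1.1 -1.   0. ] M [-0.02 -0.1   0.02] w 50.4
xyz units [0.0017 0.0015 0.771 ] az -0.0014
```

send_rows --rows '[{"x": 0.002,"y": 0.001,"z": 0.2,"ax": 0,"ay": 0,"az": 0,"jaw": 0.1},{"x": 0.002,"y": 0.001,"z": 0.4,"ax": 0,"ay": 0,"az": 0,"jaw": 0.1},{"x": 0.002,"y": 0.001,"z": 0.55,"ax": 0,"ay": 0,"az": 0,"jaw": 0.1},{"x": 0.002,"y": 0.001,"z": 0.68,"ax": 0,"ay": 0,"az": 0,"jaw": 0.1},{"x": 0.002,"y": 0.001,"z": 0.74,"ax": 0,"ay": 0,"az": 0,"jaw": 0.1},{"x": 0.002,"y": 0.001,"z": 0.77,"ax": 0,"ay": 0,"az": 0,"jaw": 0.1},{"x": 0.002,"y": 0.001,"z": 0.77,"ax": 0,"ay": 0,"az": 0,"jaw": 0.1},{"x": 0.002,"y": 0.001,"z": 0.77,"ax": 0,"ay": 0,"az": 0,"jaw": -0.3},{"x": 0.002,"y": 0.001,"z": 0.77,"ax": 0,"ay": 0,"az": 0,"jaw": -0.8},{"x": 0.002,"y": 0.001,"z": 0.77,"ax": 0,"ay": 0,"az": 0,"jaw": -1}]'

```text
time: 5.1
tool_pos: [546.4, 116.0, 47.5]
tcp_rot: [3.141, 0.0, 1.586]
contact_force: [0.1, 0.4, -0.1]
grip_width: 24.9
finger_force: 0.0
```

send_rows --rows '[{"x": 0,"y": 0,"z": 0,"ax": 0,"ay": 0,"az": 0,"jaw": -1},{"x": 0,"y": 0,"z": 0,"ax": 0,"ay": 0,"az": 0,"jaw": -1},{"x": 0,"y": 0,"z": 0,"ax": 0,"ay": 0,"az": 0,"jaw": -1},{"x": 0,"y": 0,"z": 0,"ax": 0,"ay": 0,"az": 0,"jaw": -1},{"x": 0,"y": 0,"z": -0.05,"ax": 0,"ay": 0,"az": 0,"jaw": -1},{"x": 0,"y": 0,"z": -0.15,"ax": 0,"ay": 0,"az": 0,"jaw": -1},{"x": 0,"y": 0,"z": -0.3,"ax": 0,"ay": 0,"az": 0,"jaw": -1},{"x": 0,"y": 0,"z": -0.4,"ax": 0,"ay": 0,"az": 0,"jaw": -1},{"x": 0,"y": 0,"z": -0.4,"ax": 0,"ay": 0,"az": 0,"jaw": -1},{"x": 0,"y": 0,"z": -0.4,"ax": 0,"ay": 0,"az": 0,"jaw": -1}]'

```text
time: 6.35
tool_pos: [545.5, 115.9, 126.2]
tcp_rot: [-3.14, 0.0, 1.586]
contact_force: [0.0, 0.3, -2.3]
grip_width: 17.7
finger_force: 30.0
```

Run:
```python
from h import *
to(546.2,115.5,47,90.9)
p,d=bot.capture("side");np.savez("side1.npz",p=p,d=d)
cv2.imwrite("pics/side1.png",cv2.resize(p[120:280,235:405],None,fx=3.5,fy=3.5,interpolation=cv2.INTER_CUBIC)[:,:,::-1])
```

```text
t 6.35 P [545.5 115.9 126.2] rot [-1.7991e+02  1.0000e-02  9.0880e+01] F [ 0.   0.3 -2.3] M [-0.03 -0.1   0.01] w 17.7
xyz units [-0.0018  0.0035  0.3961] az -0.0003
```

View pics/side1.png

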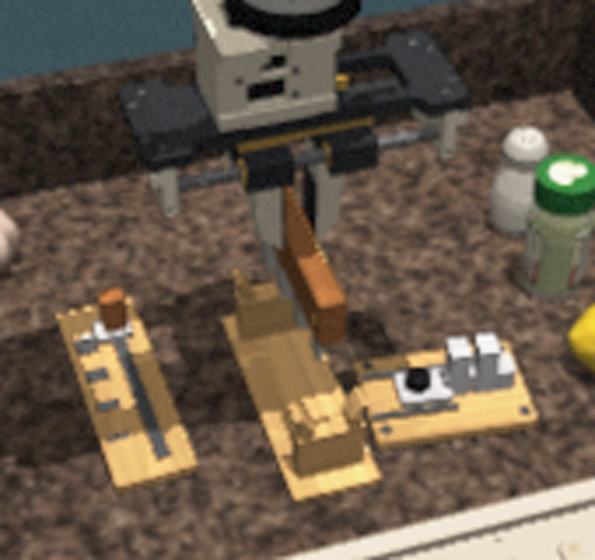

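Run:
```python
from h import *
p=np.load("side1.npz")["p"]
cv2.imwrite("pics/z1.png",cv2.resize(cv2.convertScaleAbs(p[185:235,300:345],alpha=1.5),None,fx=12,fy=12,interpolation=cv2.INTER_NEAREST)[:,:,::-1])
```

```text
(no output)
```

View pics/z1.png

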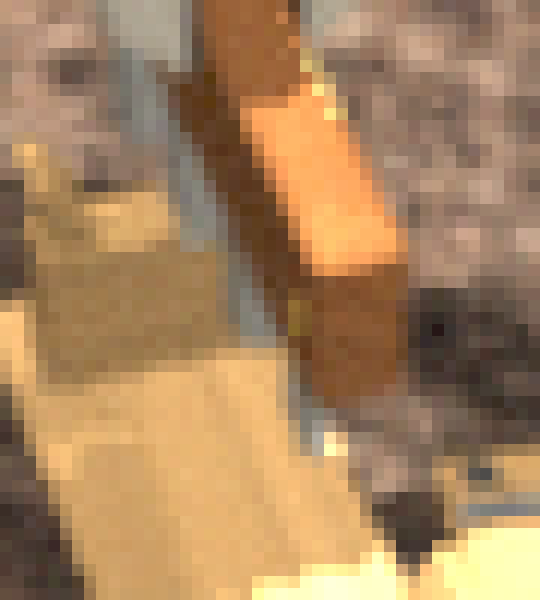

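```bash
python3 -c "
from h import *
to(665.5,127.2,105,83.0)"
```

```text
t 6.4 P [545.4 115.9 126. ] rot [-1.7988e+02  1.0000e-02  9.0880e+01] F [-0.5 -0.2 -1.7] M [ 0.01 -0.14  0.02] w 17.8
xyz units [0.0474 0.6015 0.1048] az 0.1314
```

send_rows --rows '[{"x": 0.005,"y": 0.1,"z": 0,"ax": 0,"ay": 0,"az": 0.03,"jaw": -1},{"x": 0.015,"y": 0.25,"z": 0,"ax": 0,"ay": 0,"az": 0.07,"jaw": -1},{"x": 0.03,"y": 0.4,"z": 0,"ax": 0,"ay": 0,"az": 0.1,"jaw": -1},{"x": 0.04,"y": 0.52,"z": 0,"ax": 0,"ay": 0,"az": 0.131,"jaw": -1},{"x": 0.047,"y": 0.58,"z": 0.02,"ax": 0,"ay": 0,"az": 0.131,"jaw": -1},{"x": 0.047,"y": 0.601,"z": 0.06,"ax": 0,"ay": 0,"az": 0.131,"jaw": -1},{"x": 0.047,"y": 0.601,"z": 0.1,"ax": 0,"ay": 0,"az": 0.131,"jaw": -1},{"x": 0.047,"y": 0.601,"z": 0.14,"ax": 0,"ay": 0,"az": 0.131,"jaw": -1},{"x": 0.047,"y": 0.601,"z": 0.16,"ax": 0,"ay": 0,"az": 0.131,"jaw": -1},{"x": 0.047,"y": 0.601,"z": 0.16,"ax": 0,"ay": 0,"az": 0.131,"jaw": -1}]'

```text
time: 7.65
tool_pos: [665.9, 127.2, 94.9]
tcp_rot: [-3.141, 0.0, 1.449]
contact_force: [-0.2, 0.0, -2.1]
grip_width: 17.0
finger_force: 30.0
```

Run:
```python
from h import *
to(665.5,127.2,87,83.0)
a=[]
for n,(r0,r1,c0,c1),k in(("side",(190,250,320,400),7),("top",(125,195,325,400),7)):
    p,d=bot.capture(n);a.append(cv2.resize(p[r0:r1,c0:c1],(int((c1-c0)*5),int((r1-r0)*5)),interpolation=cv2.INTER_CUBIC))
h=max(x.shape[0] for x in a);a=[cv2.copyMakeBorder(x,0,h-x.shape[0],0,0,0) for x in a]
cv2.imwrite("pics/ab.png",np.hstack(a)[:,:,::-1])
```

```text
t 7.65 P [665.9 127.2  94.9] rot [-1.7997e+02  1.0000e-02  8.3020e+01] F [-0.2  0.  -2.1] M [-0.02 -0.09  0.01] w 17.0
xyz units [-0.0001 -0.0018  0.0396] az 0.0004
```

View pics/ab.png

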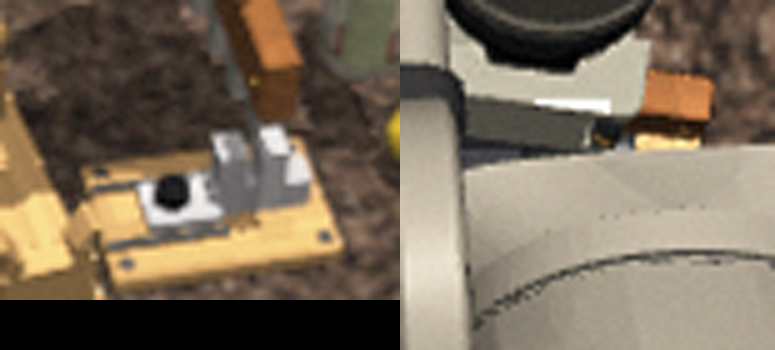

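send_rows --rows '[{"x": 0,"y": -0.002,"z": 0.01,"ax": 0,"ay": 0,"az": 0,"jaw": -1},{"x": 0,"y": -0.002,"z": 0.02,"ax": 0,"ay": 0,"az": 0,"jaw": -1},{"x": 0,"y": -0.002,"z": 0.025,"ax": 0,"ay": 0,"az": 0,"jaw": -1},{"x": 0,"y": -0.002,"z": 0.028,"ax": 0,"ay": 0,"az": 0,"jaw": -1},{"x": 0,"y": -0.002,"z": 0.031,"ax": 0,"ay": 0,"az": 0,"jaw": -1},{"x": 0,"y": -0.002,"z": 0.034,"ax": 0,"ay": 0,"az": 0,"jaw": -1},{"x": 0,"y": -0.002,"z": 0.037,"ax": 0,"ay": 0,"az": 0,"jaw": -1},{"x": 0,"y": -0.002,"z": 0.04,"ax": 0,"ay": 0,"az": 0,"jaw": -1},{"x": 0,"y": -0.002,"z": 0.04,"ax": 0,"ay": 0,"az": 0,"jaw": -1},{"x": 0,"y": -0.002,"z": 0.04,"ax": 0,"ay": 0,"az": 0,"jaw": -1}]'

```text
time: 9.0
tool_pos: [665.8, 127.2, 87.1]
tcp_rot: [3.142, 0.0, 1.449]
contact_force: [0.1, -0.0, -1.1]
grip_width: 17.3
finger_force: 30.0
```

```bash
python3 -c "
from h import *
to(665.5,127.2,72,83.0)"
```

```text
t 9.0 P [665.8 127.2  87.1] rot [179.99   0.    83.02] F [ 0.1 -0.  -1.1] M [-0.04 -0.07  0.01] w 17.3
xyz units [-0.0004 -0.0015  0.0755] az 0.0003
```

send_rows --rows '[{"x": 0,"y": 0,"z": 0.004,"ax": 0,"ay": 0,"az": 0,"jaw": -1},{"x": 0,"y": 0,"z": 0.008,"ax": 0,"ay": 0,"az": 0,"jaw": -1},{"x": 0,"y": 0,"z": 0.012,"ax": 0,"ay": 0,"az": 0,"jaw": -1},{"x": 0,"y": 0,"z": 0.016,"ax": 0,"ay": 0,"az": 0,"jaw": -1},{"x": 0,"y": 0,"z": 0.02,"ax": 0,"ay": 0,"az": 0,"jaw": -1},{"x": 0,"y": 0,"z": 0.024,"ax": 0,"ay": 0,"az": 0,"jaw": -1},{"x": 0,"y": 0,"z": 0.028,"ax": 0,"ay": 0,"az": 0,"jaw": -1},{"x": 0,"y": 0,"z": 0.028,"ax": 0,"ay": 0,"az": 0,"jaw": -1},{"x": 0,"y": 0,"z": 0.028,"ax": 0,"ay": 0,"az": 0,"jaw": -1},{"x": 0,"y": 0,"z": 0.028,"ax": 0,"ay": 0,"az": 0,"jaw": -1}]'

```text
time: 10.25
tool_pos: [665.8, 127.2, 81.6]
tcp_rot: [3.141, 0.0, 1.449]
contact_force: [0.4, -0.1, -1.8]
grip_width: 17.5
finger_force: 30.0
```

send_rows --rows '[{"x": 0,"y": 0,"z": 0.006,"ax": 0,"ay": 0,"az": 0,"jaw": -1},{"x": 0,"y": 0,"z": 0.012,"ax": 0,"ay": 0,"az": 0,"jaw": -1},{"x": 0,"y": 0,"z": 0.018,"ax": 0,"ay": 0,"az": 0,"jaw": -1},{"x": 0,"y": 0,"z": 0.024,"ax": 0,"ay": 0,"az": 0,"jaw": -1},{"x": 0,"y": 0,"z": 0.03,"ax": 0,"ay": 0,"az": 0,"jaw": -1},{"x": 0,"y": 0,"z": 0.036,"ax": 0,"ay": 0,"az": 0,"jaw": -1},{"x": 0,"y": 0,"z": 0.042,"ax": 0,"ay": 0,"az": 0,"jaw": -1},{"x": 0,"y": 0,"z": 0.046,"ax": 0,"ay": 0,"az": 0,"jaw": -1},{"x": 0,"y": 0,"z": 0.046,"ax": 0,"ay": 0,"az": 0,"jaw": -1},{"x": 0,"y": 0,"z": 0.046,"ax": 0,"ay": 0,"az": 0,"jaw": -1}]'

```text
time: 11.5
tool_pos: [665.8, 127.2, 72.3]
tcp_rot: [3.142, 0.0, 1.449]
contact_force: [0.4, -0.1, -2.5]
grip_width: 17.2
finger_force: 30.0
```

send_rows --rows '[{"x": 0,"y": 0.002,"z": 0,"ax": 0,"ay": 0,"az": 0,"jaw": -1},{"x": 0,"y": 0.004,"z": 0,"ax": 0,"ay": 0,"az": 0,"jaw": -1},{"x": 0,"y": 0.006,"z": 0,"ax": 0,"ay": 0,"az": 0,"jaw": -1},{"x": 0,"y": 0.008,"z": 0,"ax": 0,"ay": 0,"az": 0,"jaw": -1},{"x": 0,"y": 0.008,"z": 0,"ax": 0,"ay": 0,"az": 0,"jaw": -1},{"x": 0,"y": 0.008,"z": 0,"ax": 0,"ay": 0,"az": 0,"jaw": -1},{"x": 0,"y": 0.008,"z": 0,"ax": 0,"ay": 0,"az": 0,"jaw": -1},{"x": 0,"y": 0.008,"z": 0,"ax": 0,"ay": 0,"az": 0,"jaw": -1},{"x": 0,"y": 0.008,"z": 0,"ax": 0,"ay": 0,"az": 0,"jaw": -1},{"x": 0,"y": 0.008,"z": 0,"ax": 0,"ay": 0,"az": 0,"jaw": -1}]'

```text
time: 12.75
tool_pos: [667.2, 127.1, 72.3]
tcp_rot: [-3.141, 0.0, 1.449]
contact_force: [-4.6, 1.7, -0.9]
grip_width: 17.8
finger_force: 30.1
```

send_rows --rows '[{"x": 0,"y": -0.004,"z": 0,"ax": 0,"ay": 0,"az": 0,"jaw": -1},{"x": 0,"y": -0.008,"z": 0,"ax": 0,"ay": 0,"az": 0,"jaw": -1},{"x": 0,"y": -0.01,"z": 0,"ax": 0,"ay": 0,"az": 0,"jaw": -1},{"x": 0,"y": -0.012,"z": 0,"ax": 0,"ay": 0,"az": 0,"jaw": -1},{"x": 0,"y": -0.014,"z": 0,"ax": 0,"ay": 0,"az": 0,"jaw": -1},{"x": 0,"y": -0.016,"z": 0,"ax": 0,"ay": 0,"az": 0,"jaw": -1},{"x": 0,"y": -0.016,"z": 0,"ax": 0,"ay": 0,"az": 0,"jaw": -1},{"x": 0,"y": -0.016,"z": 0,"ax": 0,"ay": 0,"az": 0,"jaw": -1},{"x": 0,"y": -0.016,"z": 0,"ax": 0,"ay": 0,"az": 0,"jaw": -1},{"x": 0,"y": -0.016,"z": 0,"ax": 0,"ay": 0,"az": 0,"jaw": -1}]'

```text
time: 14.0
tool_pos: [664.3, 127.4, 72.3]
tcp_rot: [3.141, 0.0, 1.449]
contact_force: [0.5, -1.0, -2.5]
grip_width: 18.0
finger_force: 30.0
```

send_rows --rows '[{"x": 0,"y": -0.002,"z": 0,"ax": 0,"ay": 0,"az": 0,"jaw": -1},{"x": 0,"y": -0.004,"z": 0,"ax": 0,"ay": 0,"az": 0,"jaw": -1},{"x": 0,"y": -0.006,"z": 0,"ax": 0,"ay": 0,"az": 0,"jaw": -1},{"x": 0,"y": -0.006,"z": 0,"ax": 0,"ay": 0,"az": 0,"jaw": -1},{"x": 0,"y": -0.006,"z": 0,"ax": 0,"ay": 0,"az": 0,"jaw": -1},{"x": 0,"y": -0.006,"z": 0,"ax": 0,"ay": 0,"az": 0,"jaw": -1},{"x": 0,"y": -0.006,"z": 0,"ax": 0,"ay": 0,"az": 0,"jaw": -1},{"x": 0,"y": -0.006,"z": 0,"ax": 0,"ay": 0,"az": 0,"jaw": -1},{"x": 0,"y": -0.006,"z": 0,"ax": 0,"ay": 0,"az": 0,"jaw": -1},{"x": 0,"y": -0.006,"z": 0,"ax": 0,"ay": 0,"az": 0,"jaw": -1}]'

```text
time: 15.25
tool_pos: [663.5, 127.4, 72.4]
tcp_rot: [3.14, 0.0, 1.449]
contact_force: [4.8, -2.1, -3.2]
grip_width: 17.5
finger_force: 30.1
```

send_rows --rows '[{"x": 0,"y": 0.012,"z": 0,"ax": 0,"ay": 0,"az": 0,"jaw": -1},{"x": 0,"y": 0.012,"z": -0.04,"ax": 0,"ay": 0,"az": 0,"jaw": -1},{"x": 0,"y": 0.012,"z": -0.09,"ax": 0,"ay": 0,"az": 0,"jaw": -1},{"x": 0,"y": 0.012,"z": -0.13,"ax": 0,"ay": 0,"az": 0,"jaw": -1},{"x": 0,"y": 0.012,"z": -0.13,"ax": 0,"ay": 0,"az": 0,"jaw": -1},{"x": -0.05,"y": 0.012,"z": -0.13,"ax": 0,"ay": 0,"az": 0,"jaw": -1},{"x": -0.1,"y": 0.012,"z": -0.13,"ax": 0,"ay": 0,"az": 0,"jaw": -1},{"x": -0.15,"y": 0.012,"z": -0.13,"ax": 0,"ay": 0,"az": 0,"jaw": -1},{"x": -0.15,"y": 0.012,"z": -0.13,"ax": 0,"ay": 0,"az": 0,"jaw": -1},{"x": -0.15,"y": 0.012,"z": -0.13,"ax": 0,"ay": 0,"az": 0,"jaw": -1}]'

```text
time: 16.5
tool_pos: [661.8, 97.5, 98.3]
tcp_rot: [-3.142, -0.0, 1.449]
contact_force: [-0.0, 0.3, -1.6]
grip_width: 17.6
finger_force: 30.0
```

```bash
python3 -c "
from h import *
to(661.7,97.5,89,83.0)"
```

```text
t 16.5 P [661.8  97.5  98.3] rot [-1.8e+02 -1.0e-02  8.3e+01] F [-0.   0.3 -1.6] M [ 0.   -0.18  0.01] w 17.6
xyz units [ 0.0002 -0.0004  0.0465] az 0.0
```

Lower leaf 2 gently to just past the expected contact (1 mm).

send_rows --rows '[{"x": 0,"y": 0,"z": 0.015,"ax": 0,"ay": 0,"az": 0,"jaw": -1},{"x": 0,"y": 0,"z": 0.03,"ax": 0,"ay": 0,"az": 0,"jaw": -1},{"x": 0,"y": 0,"z": 0.036,"ax": 0,"ay": 0,"az": 0,"jaw": -1},{"x": 0,"y": 0,"z": 0.04,"ax": 0,"ay": 0,"az": 0,"jaw": -1},{"x": 0,"y": 0,"z": 0.042,"ax": 0,"ay": 0,"az": 0,"jaw": -1},{"x": 0,"y": 0,"z": 0.044,"ax": 0,"ay": 0,"az": 0,"jaw": -1},{"x": 0,"y": 0,"z": 0.046,"ax": 0,"ay": 0,"az": 0,"jaw": -1},{"x": 0,"y": 0,"z": 0.048,"ax": 0,"ay": 0,"az": 0,"jaw": -1},{"x": 0,"y": 0,"z": 0.05,"ax": 0,"ay": 0,"az": 0,"jaw": -1},{"x": 0,"y": 0,"z": 0.05,"ax": 0,"ay": 0,"az": 0,"jaw": -1}]'

```text
time: 17.75
tool_pos: [662.1, 97.7, 89.1]
tcp_rot: [3.14, -0.0, 1.449]
contact_force: [-1.3, 1.2, 5.1]
grip_width: 17.9
finger_force: 30.0
```

send_rows --rows '[{"x": 0,"y": 0,"z": -0.05,"ax": 0,"ay": 0,"az": 0,"jaw": -1},{"x": 0,"y": 0,"z": -0.12,"ax": 0,"ay": 0,"az": 0,"jaw": -1},{"x": 0,"y": 0,"z": -0.19,"ax": 0,"ay": 0,"az": 0,"jaw": -1},{"x": 0,"y": -0.1,"z": -0.19,"ax": 0,"ay": 0,"az": -0.03,"jaw": -1},{"x": 0.01,"y": -0.25,"z": -0.19,"ax": 0,"ay": 0,"az": -0.07,"jaw": -1},{"x": 0.02,"y": -0.4,"z": -0.19,"ax": 0,"ay": 0,"az": -0.131,"jaw": -1},{"x": 0.02,"y": -0.54,"z": -0.19,"ax": 0,"ay": 0,"az": -0.131,"jaw": -1},{"x": 0.02,"y": -0.58,"z": -0.19,"ax": 0,"ay": 0,"az": -0.131,"jaw": -1},{"x": 0.02,"y": -0.58,"z": -0.19,"ax": 0,"ay": 0,"az": -0.131,"jaw": -1},{"x": 0.02,"y": -0.58,"z": -0.19,"ax": 0,"ay": 0,"az": -0.131,"jaw": -1}]'

```text
time: 19.0
tool_pos: [548.3, 115.4, 126.5]
tcp_rot: [3.14, 0.0, 1.586]
contact_force: [-0.4, 0.1, -1.1]
grip_width: 17.6
finger_force: 30.0
```

```bash
python3 -c "
from h import *
to(546.2,115.9,47.5,90.9)"
```

```text
t 19.0 P [548.3 115.4 126.5] rot [1.7993e+02 1.0000e-02 9.0860e+01] F [-0.4  0.1 -1.1] M [ 0.04 -0.07 -0.03] w 17.6
xyz units [ 0.0028 -0.0104  0.3951] az -0.0007
```

send_rows --rows '[{"x": 0.003,"y": -0.01,"z": 0.05,"ax": 0,"ay": 0,"az": 0,"jaw": -1},{"x": 0.003,"y": -0.01,"z": 0.13,"ax": 0,"ay": 0,"az": 0,"jaw": -1},{"x": 0.003,"y": -0.01,"z": 0.2,"ax": 0,"ay": 0,"az": 0,"jaw": -1},{"x": 0.003,"y": -0.01,"z": 0.25,"ax": 0,"ay": 0,"az": 0,"jaw": -1},{"x": 0.003,"y": -0.01,"z": 0.29,"ax": 0,"ay": 0,"az": 0,"jaw": -1},{"x": 0.003,"y": -0.01,"z": 0.32,"ax": 0,"ay": 0,"az": 0,"jaw": -1},{"x": 0.003,"y": -0.01,"z": 0.345,"ax": 0,"ay": 0,"az": 0,"jaw": -1},{"x": 0.003,"y": -0.01,"z": 0.365,"ax": 0,"ay": 0,"az": 0,"jaw": -1},{"x": 0.003,"y": -0.01,"z": 0.38,"ax": 0,"ay": 0,"az": 0,"jaw": -1},{"x": 0.003,"y": -0.01,"z": 0.385,"ax": 0,"ay": 0,"az": 0,"jaw": -1}]'

```text
time: 20.25
tool_pos: [545.1, 116.1, 49.2]
tcp_rot: [3.142, 0.0, 1.586]
contact_force: [-0.3, -0.2, -1.0]
grip_width: 17.6
finger_force: 30.0
```

send_rows --rows '[{"x": 0,"y": 0,"z": 0.004,"ax": 0,"ay": 0,"az": 0,"jaw": -1},{"x": 0,"y": 0,"z": 0.007,"ax": 0,"ay": 0,"az": 0,"jaw": -1},{"x": 0,"y": 0,"z": 0.01,"ax": 0,"ay": 0,"az": 0,"jaw": -1},{"x": 0,"y": 0,"z": 0.01,"ax": 0,"ay": 0,"az": 0,"jaw": -1},{"x": 0,"y": 0,"z": 0.01,"ax": 0,"ay": 0,"az": 0,"jaw": -1},{"x": 0,"y": 0,"z": 0.01,"ax": 0,"ay": 0,"az": 0,"jaw": -1},{"x": 0,"y": 0,"z": 0.01,"ax": 0,"ay": 0,"az": 0,"jaw": -1},{"x": 0,"y": 0,"z": 0.01,"ax": 0,"ay": 0,"az": 0,"jaw": -1},{"x": 0,"y": 0,"z": 0.01,"ax": 0,"ay": 0,"az": 0,"jaw": -1},{"x": 0,"y": 0,"z": 0.01,"ax": 0,"ay": 0,"az": 0,"jaw": -1}]'

```text
time: 21.5
tool_pos: [545.1, 116.1, 47.3]
tcp_rot: [3.141, 0.0, 1.586]
contact_force: [-0.0, 0.7, -1.0]
grip_width: 17.5
finger_force: 30.0
```

send_rows --rows '[{"x": 0,"y": 0,"z": 0.002,"ax": 0,"ay": 0,"az": 0,"jaw": -0.6},{"x": 0,"y": 0,"z": 0.002,"ax": 0,"ay": 0,"az": 0,"jaw": -0.4},{"x": 0,"y": 0,"z": 0.002,"ax": 0,"ay": 0,"az": 0,"jaw": -0.2},{"x": 0,"y": 0,"z": 0.002,"ax": 0,"ay": 0,"az": 0,"jaw": -0.1},{"x": 0,"y": 0,"z": 0.002,"ax": 0,"ay": 0,"az": 0,"jaw": -0.1},{"x": 0,"y": 0,"z": 0.002,"ax": 0,"ay": 0,"az": 0,"jaw": -0.1},{"x": 0,"y": 0,"z": -0.1,"ax": 0,"ay": 0,"az": 0,"jaw": -0.1},{"x": 0,"y": 0,"z": -0.3,"ax": 0,"ay": 0,"az": 0,"jaw": -0.1},{"x": 0,"y": 0,"z": -0.45,"ax": 0,"ay": 0,"az": 0,"jaw": -0.1},{"x": 0,"y": 0,"z": -0.45,"ax": 0,"ay": 0,"az": 0,"jaw": -0.1}]'

```text
time: 22.75
tool_pos: [546.6, 116.3, 139.7]
tcp_rot: [3.136, -0.0, 1.586]
contact_force: [-0.2, 0.5, -0.5]
grip_width: 41.2
finger_force: 0.0
```

Run:
```python
from h import *
# marker grip: brown top at z=49 measured (439.1,206.6) ; rail (433.7,156.3) yaw 2.8
a=np.radians(2.8);X=np.array([np.cos(a),np.sin(a)]);Y=np.array([-np.sin(a),np.cos(a)]);c=np.array([433.7,156.3])
d=np.array([439.1,206.6])-c;print("grip in rail",d@X,d@Y)
p=np.load("top0.npz")["p"]
hsv=cv2.cvtColor(p,cv2.COLOR_RGB2HSV);m=cv2.inRange(hsv[262:277,300:360],(0,0,30),(180,90,140))
n,l,s,ce=cv2.connectedComponentsWithStats(m)
for i in range(1,n):
    if s[i][4]>5:
        q=ray("top",ce[i]+[300,262],10)[0][:2]-c;print("bar",s[i],(q@X).round(1),(q@Y).round(1))
for v in(-45,):
  for off in (0,): print("grip target", c+8*X+v*Y)
to(440.5,207.0,150,92.8)
p,d=bot.capture("side");cv2.imwrite("pics/s2.png",cv2.resize(p[120:280,235:405],None,fx=3.5,fy=3.5,interpolation=cv2.INTER_CUBIC)[:,:,::-1])
```

```text
grip in rail 7.850696562363124 49.9761599513778
bar [10  0  6  1  6] 3.9 35.7
bar [36  5  4  8 31] -14.9 -15.3
bar [51  5  2  7 10] -13.8 -44.5
bar [ 5  6  8  8 53] -15.7 43.5
bar [20  6  6  7 40] -15.1 15.4
grip target [443.88868874 111.74452198]
t 22.75 P [546.6 116.3 139.7] rot [ 1.7969e+02 -2.0000e-02  9.0880e+01] F [-0.2  0.5 -0.5] M [-0.03 -0.11  0.01] w 41.2
xyz units [ 0.4616 -0.5236 -0.0513] az -0.032
```

View pics/s2.png

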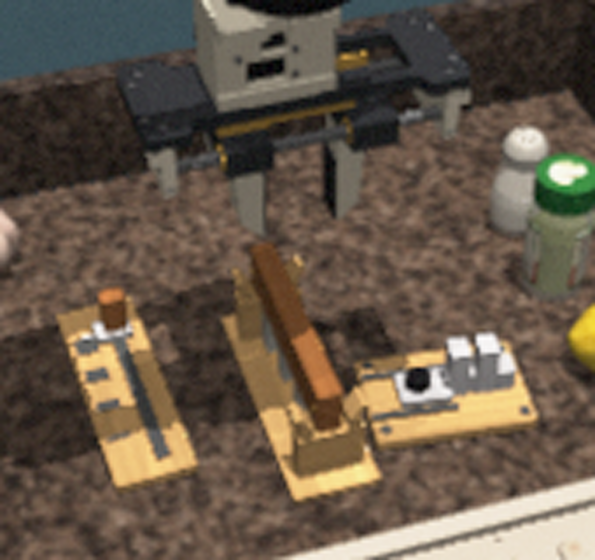

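send_rows --rows '[{"x": 0.1,"y": -0.13,"z": 0,"ax": 0,"ay": 0,"az": -0.032,"jaw": -0.1},{"x": 0.23,"y": -0.26,"z": 0,"ax": 0,"ay": 0,"az": -0.032,"jaw": -0.1},{"x": 0.35,"y": -0.4,"z": 0,"ax": 0,"ay": 0,"az": -0.032,"jaw": -0.1},{"x": 0.46,"y": -0.53,"z": 0,"ax": 0,"ay": 0,"az": -0.032,"jaw": -0.1},{"x": 0.46,"y": -0.53,"z": 0.02,"ax": 0,"ay": 0,"az": -0.032,"jaw": -0.1},{"x": 0.46,"y": -0.53,"z": 0.15,"ax": 0,"ay": 0,"az": -0.032,"jaw": -0.1},{"x": 0.46,"y": -0.53,"z": 0.28,"ax": 0,"ay": 0,"az": -0.032,"jaw": -0.1},{"x": 0.46,"y": -0.53,"z": 0.35,"ax": 0,"ay": 0,"az": -0.032,"jaw": -0.1},{"x": 0.46,"y": -0.53,"z": 0.38,"ax": 0,"ay": 0,"az": -0.032,"jaw": -0.1},{"x": 0.46,"y": -0.53,"z": 0.38,"ax": 0,"ay": 0,"az": -0.032,"jaw": -0.1}]'

```text
time: 24.05
tool_pos: [437.9, 206.3, 61.2]
tcp_rot: [-3.141, 0.0, 1.619]
contact_force: [0.1, -0.5, 0.5]
grip_width: 41.3
finger_force: 0.0
```

```bash
python3 -c "
from h import *
to(439.2,206.6,29,92.8)"
```

```text
t 24.05 P [437.9 206.3  61.2] rot [-1.7999e+02  1.0000e-02  9.2790e+01] F [ 0.1 -0.5  0.5] M [-0.03 -0.12 -0.02] w 41.3
xyz units [0.001  0.0065 0.1609] az -0.0002
```

send_rows --rows '[{"x": 0.001,"y": 0.006,"z": 0.06,"ax": 0,"ay": 0,"az": 0,"jaw": -0.1},{"x": 0.001,"y": 0.006,"z": 0.12,"ax": 0,"ay": 0,"az": 0,"jaw": -0.1},{"x": 0.001,"y": 0.006,"z": 0.15,"ax": 0,"ay": 0,"az": 0,"jaw": -0.1},{"x": 0.001,"y": 0.006,"z": 0.16,"ax": 0,"ay": 0,"az": 0,"jaw": -0.1},{"x": 0.001,"y": 0.006,"z": 0.16,"ax": 0,"ay": 0,"az": 0,"jaw": -0.3},{"x": 0.001,"y": 0.006,"z": 0.16,"ax": 0,"ay": 0,"az": 0,"jaw": -0.6},{"x": 0.001,"y": 0.006,"z": 0.16,"ax": 0,"ay": 0,"az": 0,"jaw": -1},{"x": 0.001,"y": 0.006,"z": 0.16,"ax": 0,"ay": 0,"az": 0,"jaw": -1},{"x": 0.001,"y": 0.006,"z": 0.16,"ax": 0,"ay": 0,"az": 0,"jaw": -1},{"x": 0.001,"y": 0.006,"z": 0.16,"ax": 0,"ay": 0,"az": 0,"jaw": -1}]'

```text
time: 25.3
tool_pos: [438.9, 206.7, 29.3]
tcp_rot: [3.142, 0.0, 1.62]
contact_force: [0.5, -0.2, 0.1]
grip_width: 0.5
finger_force: 0.0
```

```bash
python3 -c "
from h import *
to(443.9,111.7,29,92.8)"
```

```text
t 25.3 P [438.9 206.7  29.3] rot [180.    0.   92.8] F [ 0.5 -0.2  0.1] M [ 0.   -0.08  0.04] w 0.5
xyz units [-0.4759  0.0018  0.0016] az -0.0
```

Run:
```python
from h import *
p,d=bot.capture("side");np.savez("side3.npz",p=p,d=d);cv2.imwrite("pics/s3.png",cv2.resize(p[150:270,225:345],None,fx=4.8,fy=4.8,interpolation=cv2.INTER_CUBIC)[:,:,::-1])
```

```text
(no output)
```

View pics/s3.png

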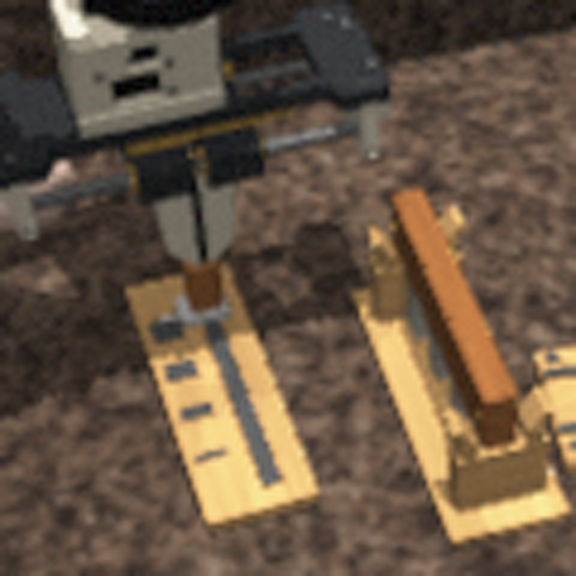

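Run:
```python
from h import *
m=bot.camera_model("side");f=200/np.tan(np.radians(m["vertical_fov"]/2));R=np.array(m["R"]);t=np.array(m["t"])
for fn in("side0.npz","side3.npz"):
    z=np.load(fn);d=z["d"];p=z["p"]
    for v in range(196,220,2):
        print(fn,v,[ (p[v,u].tolist(),(R.T@(d[v,u]*np.array([(u-m["cx"])/f,(v-m["cy"])/f,1])-t)).round(0).astype(int).tolist()) for u in(265,267,269)])
```

```text
side0.npz 196 [([101, 80, 68], [447, 292, -2]), ([97, 78, 65], [452, 287, 1]), ([112, 89, 74], [457, 286, 0])]
side0.npz 198 [([89, 72, 64], [445, 281, 0]), ([102, 81, 67], [450, 278, 2]), ([85, 68, 59], [456, 280, -1])]
side0.npz 200 [([118, 93, 80], [444, 274, 0]), ([106, 83, 71], [449, 273, 0]), ([96, 77, 66], [454, 271, 1])]
side0.npz 202 [([152, 104, 70], [442, 267, 0]), ([165, 112, 70], [441, 211, 51]), ([149, 100, 66], [452, 263, 1])]
side0.npz 204 [([220, 142, 81], [435, 207, 49]), ([208, 133, 74], [439, 205, 50]), ([192, 121, 68], [444, 203, 51])]
side0.npz 206 [([175, 110, 62], [433, 200, 50]), ([128, 82, 47], [438, 202, 46]), ([90, 58, 30], [443, 200, 47])]
side0.npz 208 [([100, 63, 35], [353, -521, 735]), ([93, 58, 35], [438, 202, 39]), ([90, 55, 30], [443, 202, 38])]
side0.npz 210 [([91, 55, 30], [432, 201, 35]), ([95, 59, 32], [437, 198, 37]), ([92, 58, 33], [442, 200, 33])]
side0.npz 212 [([91, 62, 32], [431, 200, 29]), ([95, 63, 34], [436, 201, 27]), ([94, 61, 38], [441, 203, 24])]
side0.npz 214 [([146, 128, 117], [431, 201, 21]), ([141, 125, 114], [436, 202, 20]), ([
[... 926 characters left out ...]
9, 26], [443, 202, 45])]
side3.npz 208 [([86, 56, 31], [433, 199, 43]), ([87, 58, 35], [437, 199, 43]), ([78, 50, 27], [442, 201, 39])]
side3.npz 210 [([83, 55, 31], [432, 201, 35]), ([81, 50, 25], [437, 203, 32]), ([82, 54, 34], [442, 201, 32])]
side3.npz 212 [([80, 50, 30], [431, 199, 30]), ([83, 53, 29], [436, 201, 26]), ([77, 50, 31], [441, 202, 25])]
side3.npz 214 [([95, 76, 66], [431, 200, 22]), ([97, 79, 65], [436, 200, 22]), ([115, 103, 98], [440, 199, 20])]
side3.npz 216 [([126, 120, 121], [430, 198, 18]), ([102, 101, 98], [435, 198, 16]), ([93, 90, 91], [440, 197, 16])]
side3.npz 218 [([127, 102, 73], [429, 198, 11]), ([105, 86, 64], [434, 194, 13]), ([54, 56, 56], [438, 193, 12])]
```

Run:
```python
from h import *
m=bot.camera_model("side");f=200/np.tan(np.radians(m["vertical_fov"]/2));R=np.array(m["R"]);t=np.array(m["t"])
z=np.load("side3.npz");d=z["d"]
for u,v in((302,178),(301,181),(302,181),(290,178),(230,198),(270,185),(275,183),(266,192)): print(u,v,(R.T@(d[v,u]*np.array([(u-m["cx"])/f,(v-m["cy"])/f,1])-t)).round(0))
```

```text
302 178 [523. 175. 136.]
301 181 [520. 176. 126.]
302 181 [522. 174. 128.]
290 178 [496. 181. 137.]
230 198 [356. 167. 127.]
270 185 [447. 169. 138.]
275 183 [459. 173. 138.]
266 192 [440. 197.  95.]
```

send_rows --rows '[{"x": 0,"y": 0,"z": -0.02,"ax": 0,"ay": 0,"az": 0,"jaw": -0.5},{"x": 0,"y": 0,"z": -0.02,"ax": 0,"ay": 0,"az": 0,"jaw": -0.2},{"x": 0,"y": 0,"z": -0.02,"ax": 0,"ay": 0,"az": 0,"jaw": -0.1},{"x": 0,"y": 0,"z": -0.02,"ax": 0,"ay": 0,"az": 0,"jaw": -0.1},{"x": 0,"y": 0,"z": -0.02,"ax": 0,"ay": 0,"az": 0,"jaw": -0.1},{"x": 0,"y": 0,"z": -0.02,"ax": 0,"ay": 0,"az": 0,"jaw": -0.1},{"x": 0,"y": 0,"z": 0.0,"ax": 0,"ay": 0,"az": 0,"jaw": -0.1},{"x": 0,"y": 0,"z": 0.02,"ax": 0,"ay": 0,"az": 0,"jaw": -0.1},{"x": 0,"y": 0,"z": 0.04,"ax": 0,"ay": 0,"az": 0,"jaw": -0.1},{"x": 0,"y": 0,"z": 0.04,"ax": 0,"ay": 0,"az": 0,"jaw": -0.1}]'

```text
time: 26.6
tool_pos: [438.6, 206.6, 20.8]
tcp_rot: [-3.141, 0.0, 1.62]
contact_force: [-0.3, 1.0, 0.1]
grip_width: 41.5
finger_force: 0.0
```

send_rows --rows '[{"x": 0,"y": 0,"z": 0.015,"ax": 0,"ay": 0,"az": 0,"jaw": -0.1},{"x": 0,"y": 0,"z": 0.03,"ax": 0,"ay": 0,"az": 0,"jaw": -0.1},{"x": 0,"y": 0,"z": 0.045,"ax": 0,"ay": 0,"az": 0,"jaw": -0.1},{"x": 0,"y": 0,"z": 0.06,"ax": 0,"ay": 0,"az": 0,"jaw": -0.1},{"x": 0,"y": 0,"z": 0.06,"ax": 0,"ay": 0,"az": 0,"jaw": -0.4},{"x": 0,"y": 0,"z": 0.06,"ax": 0,"ay": 0,"az": 0,"jaw": -0.6},{"x": 0,"y": 0,"z": 0.06,"ax": 0,"ay": 0,"az": 0,"jaw": -0.8},{"x": 0,"y": 0,"z": 0.06,"ax": 0,"ay": 0,"az": 0,"jaw": -1},{"x": 0,"y": 0,"z": 0.06,"ax": 0,"ay": 0,"az": 0,"jaw": -1},{"x": 0,"y": 0,"z": 0.06,"ax": 0,"ay": 0,"az": 0,"jaw": -1}]'

```text
time: 27.85
tool_pos: [438.9, 206.8, 9.4]
tcp_rot: [3.142, 0.0, 1.62]
contact_force: [-0.9, -0.1, 1.8]
grip_width: 17.7
finger_force: 30.0
```

```bash
python3 -c "
from h import *
to(443.9,111.7,9,92.8)"
```

```text
t 27.85 P [438.9 206.8   9.4] rot [180.    0.   92.8] F [-0.9 -0.1  1.8] M [-0.01 -0.02  0.04] w 17.7
xyz units [-0.476   0.0019  0.0019] az -0.0
```

send_rows --rows '[{"x": -0.05,"y": 0.0,"z": 0,"ax": 0,"ay": 0,"az": 0,"jaw": -1},{"x": -0.12,"y": 0.0,"z": 0,"ax": 0,"ay": 0,"az": 0,"jaw": -1},{"x": -0.2,"y": 0.001,"z": 0,"ax": 0,"ay": 0,"az": 0,"jaw": -1},{"x": -0.28,"y": 0.001,"z": 0,"ax": 0,"ay": 0,"az": 0,"jaw": -1},{"x": -0.35,"y": 0.001,"z": 0,"ax": 0,"ay": 0,"az": 0,"jaw": -1},{"x": -0.41,"y": 0.001,"z": 0,"ax": 0,"ay": 0,"az": 0,"jaw": -1},{"x": -0.45,"y": 0.001,"z": 0,"ax": 0,"ay": 0,"az": 0,"jaw": -1},{"x": -0.475,"y": 0.001,"z": 0,"ax": 0,"ay": 0,"az": 0,"jaw": -1},{"x": -0.475,"y": 0.001,"z": 0,"ax": 0,"ay": 0,"az": 0,"jaw": -1},{"x": -0.475,"y": 0.001,"z": 0,"ax": 0,"ay": 0,"az": 0,"jaw": -1}]'

```text
time: 29.1
tool_pos: [443.6, 111.2, 9.3]
tcp_rot: [-3.141, 0.001, 1.62]
contact_force: [-3.0, -1.5, 5.6]
grip_width: 17.9
finger_force: 30.0
```

Run:
```python
from h import *
to(443.9,111.7,9,92.8)
m=bot.camera_model("side");f=200/np.tan(np.radians(m["vertical_fov"]/2))
p,d=bot.capture("side");np.savez("side4.npz",p=p,d=d)
cv2.imwrite("pics/s4.png",cv2.resize(p[195:265,245:305],None,fx=8.5,fy=8.5,interpolation=cv2.INTER_CUBIC)[:,:,::-1])
```

```text
t 29.1 P [443.6 111.2   9.3] rot [-1.7998e+02  4.0000e-02  9.2820e+01] F [-3.  -1.5  5.6] M [-0.3   0.34  0.04] w 17.9
xyz units [0.0024 0.0016 0.0016] az 0.0003
```

View pics/s4.png

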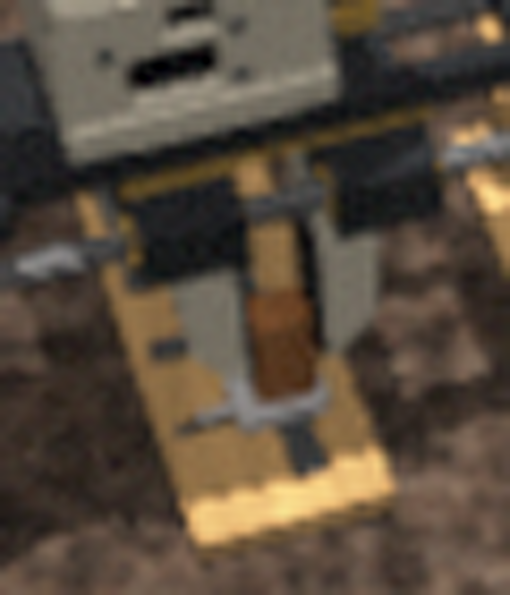

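send_rows --rows '[{"x": 0,"y": 0,"z": 0,"ax": 0,"ay": 0,"az": 0,"jaw": -0.6},{"x": 0,"y": 0,"z": 0,"ax": 0,"ay": 0,"az": 0,"jaw": -0.3},{"x": 0,"y": 0,"z": 0,"ax": 0,"ay": 0,"az": 0,"jaw": -0.1},{"x": 0,"y": 0,"z": 0,"ax": 0,"ay": 0,"az": 0,"jaw": -0.1},{"x": 0,"y": 0,"z": 0,"ax": 0,"ay": 0,"az": 0,"jaw": -0.1},{"x": 0,"y": 0,"z": -0.2,"ax": 0,"ay": 0,"az": 0,"jaw": -0.1},{"x": 0,"y": 0,"z": -0.4,"ax": 0,"ay": 0,"az": 0,"jaw": -0.1},{"x": 0,"y": 0,"z": -0.6,"ax": 0,"ay": 0,"az": 0,"jaw": -0.1},{"x": 0,"y": 0,"z": -0.8,"ax": 0,"ay": 0,"az": 0,"jaw": -0.1},{"x": 0,"y": 0,"z": -0.8,"ax": 0,"ay": 0,"az": 0,"jaw": -0.1}]'

```text
time: 30.4
tool_pos: [445.6, 112.1, 172.1]
tcp_rot: [3.135, -0.0, 1.62]
contact_force: [0.2, 0.1, -0.9]
grip_width: 41.2
finger_force: 0.0
```

send_rows --rows '[{"x": -0.25,"y": 0,"z": 0,"ax": 0,"ay": 0,"az": 0,"jaw": -0.1},{"x": -0.5,"y": 0,"z": 0,"ax": 0,"ay": 0,"az": 0,"jaw": -0.1},{"x": -0.75,"y": 0,"z": 0,"ax": 0,"ay": 0,"az": 0,"jaw": -0.1},{"x": -1,"y": 0,"z": 0,"ax": 0,"ay": 0,"az": 0,"jaw": -0.1},{"x": -1,"y": 0,"z": 0,"ax": 0,"ay": 0,"az": 0,"jaw": -0.1},{"x": -1,"y": 0,"z": 0,"ax": 0,"ay": 0,"az": 0,"jaw": -0.1},{"x": -1,"y": 0,"z": 0,"ax": 0,"ay": 0,"az": 0,"jaw": -0.1},{"x": -1,"y": 0,"z": 0,"ax": 0,"ay": 0,"az": 0,"jaw": -0.1},{"x": -1,"y": 0,"z": 0,"ax": 0,"ay": 0,"az": 0,"jaw": -0.1},{"x": -1,"y": 0,"z": 0,"ax": 0,"ay": 0,"az": 0,"jaw": -0.1}]'

```text
time: 31.65
tool_pos: [453.5, -87.6, 169.4]
tcp_rot: [3.141, 0.0, 1.62]
contact_force: [0.6, -0.2, -0.0]
grip_width: 41.3
finger_force: 0.0
```

Run:
```python
from h import *
to(443.9,111.7,9,92.8)
q,_=bot.capture("side");p,d=bot.capture("top");np.savez("top5.npz",p=p,d=d)
p0=np.load("top0.npz")["p"]
up=lambda x,k:cv2.resize(x,None,fx=k,fy=k,interpolation=cv2.INTER_CUBIC)
a=up(p[240:290,280:380],5);b=up(p0[240:290,280:380],5);c=up(q[180:280,245:345],2.95)
A=np.vstack([a,b]);c=cv2.copyMakeBorder(c,0,A.shape[0]-c.shape[0],0,0,0)
o=np.hstack([A,c]);print(o.shape);cv2.imwrite("pics/t5.png",o[:,:,::-1])
def brown(p,r0,r1,c0,c1):
    h=cv2.cvtColor(p,cv2.COLOR_RGB2HSV);b=cv2.inRange(h,(5,90,60),(14,255,255));m=np.zeros_like(b);m[r0:r1,c0:c1]=b[r0:r1,c0:c1]
    for k in cv2.findContours(m,0,1)[0]:
        if cv2.contourArea(k)>15: print(cv2.boundingRect(k),rect(ray("top",k[:,0],49)),rect(ray("top",k[:,0],82)))
brown(p,190,280,285,395)
```

```text
t 31.65 P [453.5 -87.6 169.4] rot [1.7999e+02 1.0000e-02 9.2830e+01] F [ 0.6 -0.2 -0. ] M [-0.05 -0.05  0.03] w 41.3
xyz units [0.9974 0.0012 0.8018] az 0.0006
(500, 795, 3)
(350, 255, 7, 8) (array([443.7, 111.3]), array([13.8, 12. ]), 0.95) (array([443. , 113.4]), array([13.4, 11.6]), 0.95)
(314, 201, 76, 10) (array([549.8, 115. ]), array([ 18.3, 151.1]), 0.92) (array([545.7, 117.1]), array([ 17.7, 146.3]), 0.92)
```

View pics/t5.png

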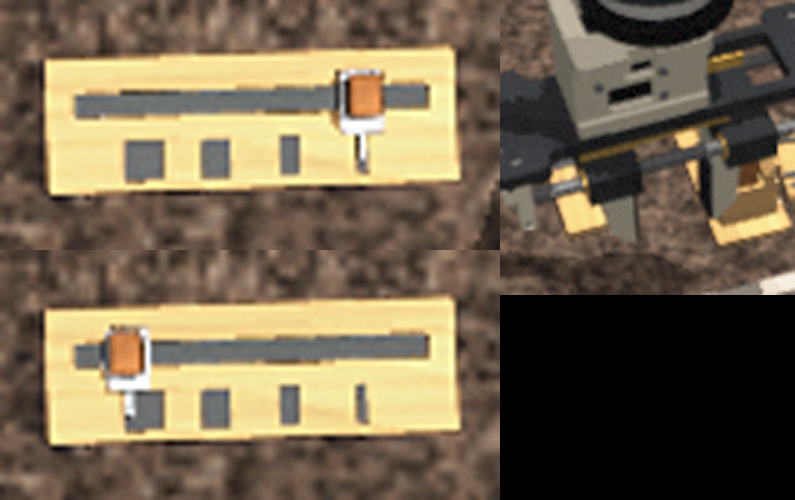

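The top view shows the marker's pointer (column 361 of the crop) on bar 1 (also column 361). The gauge is back in its rest at the same spot as at the start.

```bash
python3 -c "
from plant import bot
print(bot.close_job())"
```

```text
the job is handed in; nothing more can be done
None
```

Leaf 1 (4 mm) went about 17 mm into the gap and leaf 2 (8 mm) was stopped at the top of the posts. The gauge is back in its rest, the marker is at the bar for leaf 1, and the job was handed in at about 32 s.

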